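# Shut the standards locker and dial its padlock open

### The arm

A 6-joint arm with a two-finger parallel gripper is mounted at the origin on a cart in front of the work surface, level with it; the furniture and walls round the work are solid. World frame = base frame: x ahead of the robot, y to its left, z up, the work surface at z = 0. Lengths are in m, angles in rad, forces in N, time in s.
With the tool pointing down it reaches from about 0.35 to 0.725 m from the base axis. Payload 6 kg.
Tool frame: the origin (TCP) lies on the mounting face of the last link; the fingertips stand 173 mm ahead of it and the grasp point (between the pads) lies 155 mm ahead of it; z points along the fingers, y is the direction in which the jaws open and shut (so a half turn about z gives the same grasp; the last joint's range is limited). The gripper opens to 85 mm and grips with 20 to 120 N. Pads are 22 mm wide; open, the fingers measure 114 mm over their backs; the gripper's body (76 mm by 85 mm) begins 54 mm behind the grasp point. The pads swing forward as they close: fully open they stand 13 mm farther back than shut.
Start: joints at [-0.993, 0.04, 0.085, 0, -1.615, -0.334], TCP at [0.145, -0.582, 0.405] pointing down, gripper open.
Joint ranges: [-2.56, 2.56], [-1.29, 2.01], [-1.08, 1.49], [-3.29, 1.98], [-2.81, -0.18], [-2.99, 2.99]. Speed limits (rad/s): [2.57, 2.57, 3.01, 3.14, 3.14, 3.14].

### API

Orientations are given as a rotation vector (axis times angle).
In Python, from rig import bot gives the robot as it stands. The module is installed in compiled form; this text tells all that it offers.
- The arm moves only by the tool apply_moves, never from a script. Its argument "series" is a list that holds one entry, the list of rows, each a list of 7 numbers: the turn, a rotation vector about the tool's x, y, z in degrees, then the shift along the tool's x, y, z in mm, then the finger opening in mm, from 0 to 85.4. A call has exactly 8 rows; each row is the pose to reach, as a shift and turn from the pose measured when the call began, along the tool's axes at that moment; what a row does not reach only later rows make up. A row lasts 1/10 s, in which the tool goes at most 50 mm and 8.59 degrees, less where a joint would pass 70% of its speed; a pose out of reach is approached as far as the arm can. A call with a gripper value outside its range is refused whole. The fingers move at their own pace and stop on an object; "squeeze" is the grip in N (left out, the last holds). Time passes only in rows, so rows that repeat a pose let the fingers close, or fill a call up. It gives the time, the measured TCP pose, the force and the opening at its end, in the units of the state.
- bot.sense(): the state, without advancing time (a new reading comes with each control period).
- bot.get_image(name): name is "side" or "top" or "wrist"; returns the picture (400x640x3 uint8, red, green, blue); there is no depth.
- bot.get_calibration(name): a dict with "fov_y" (degrees; the focal length in pixels is half the picture's height over the tangent of half this angle, whatever the lens; pixels are square), "cx", "cy" (the principal point, pixels), "R" (3x3) and "t" (3): a world point X has camera coordinates R X + t. Camera axes: x right, y down, z forward; pixel columns grow to the right and rows downward; lengths in m; the calibration is good to about 2 mm. A picture is of the moment at which its call begins: read the wrist's pose just before it. get_calibration takes no time and is no camera call; for the wrist camera it gives the pose at the moment of the call.
- bot.sign_off(): hands the job in, once; it reports no verdict.
Trained networks look in the newest picture that a camera, given by its name, has taken for a name from the list of things; names that differ only in an ending like _2 or _b are one class to them, and where a whole thing is asked for, a point or a joint stands for the part that bears it (a point fixed in the world has none). Each returns a list of dicts, best first, with "conf" (0 to 1); they miss things now and then, are a little off and sometimes report something else, mostly with a low value. They report only what shows in the picture. A call takes as long as a camera call.
- bot.recognise(camera, target): "xy" ([column, row] in pixels, amid what is visible of it).
- bot.trace(camera, target): "region" (400x640 bool, what is visible of it) and "xy" ([column, row] in pixels, amid what is visible of it).
- bot.tip_of(camera, target): "xy" ([column, row] in pixels: a listed point, or the origin of a listed thing).
The state is a dict: "t": time; "joint_positions": joint angles; "qvel": joint speeds; "joint_efforts": joint torques, N m; "position": TCP position; "orientation": TCP orientation; "wrist_force": force on the tool from outside, world axes, zero at the start; "wrist_torque": the same for the moment, N m; "opening": opening from 0.0 (shut) to 1.0 (fully open).
Only numpy, scipy, OpenCV 4.12 (cv2) and the standard library are available. Lean on these libraries where they do the work, as an engineer would, in place of code of your own. Each camera call takes 0.05 s, during which the arm holds its last target. There are 200 camera calls.

### The job

We are closing up the standards locker on the bench: push its drop-down front up until it is fully shut. Then turn the dial of the padlock parked on its roof until the pointer clicks in at the index mark between the shackle legs, pull the lock away from its staple so that the shackle slides fully open, and unhook it. Finish while holding the open lock still in the gripper, dial upward and at least 10 cm above the roof, for me to take; leave the tin on the roof and the things on the bench where they are.

Things in the scene. Friction and masses are not known exactly. Their poses are not given: they have to be found in the camera images.
- locker: Light grey sheet-steel locker fixed to the bench, 165 deep (x), 230 wide (y), 105 mm high; origin: centre of its underside, -x to its front, z up. Flat roof at 105 mm. Where it stands changes. A steel padlock eye stands 23 mm above the roof at the front edge, y = +60 mm, beside one on the front: this hasp stays empty. Vials inside are fixed.
- front (a joint): Opening angle (rad) of the drop-down front, a panel 226 wide, 94 high, 5 mm thick, hinged along its lower edge (x = -85, z = 7 mm in the locker's frame), leaning out to -x: 0 = fully shut, upright, at a solid stop; starts at 0.3 to 0.6. A friction hinge (0.16 N m) keeps it where it is left: 2 to 3 N at the top edge shuts it.
- front_top (a point): On the front's outer face at the top edge (y = -20 mm in the locker's frame), 94 mm from the hinge line; moves with it. A good place to push, fingertips a little below the edge. 8 to 16 mm below the edge a pull strip, 70 mm long along y, stands 7 mm proud of the face.
- staple (a point): Centre of the opening of the parking staple, a 4 mm wire arch on the roof at x = 43, y = -26 mm in the locker's frame; this point is 12 mm above the roof. The arch stands across the locker's x: legs 11 mm either side in y (18 mm free between), top wire 23 to 27 mm above the roof. The padlock's toe leg runs through it along x.
- lock_centre (a point): Centre of the padlock's square steel body, 52 (x) x 50 (y) x 24 mm, lying flat and loose on the roof (this point is 12 mm above it), about 0.23 kg. +x points to the shackle, at the start along the locker's +x within 0.06 rad. The shackle is a U of 7 mm bar at this height, legs at y = +14 (toe) and -14 mm (heel), its bow reaching to x = 59 mm when shut.
- toe (a point): Tip of the toe leg: hidden 2 mm in the body when shut (x = 23.5, y = 14 mm from the lock's centre), at x = 45.5 mm when open. Open, a gap of 19 mm lies between it and the body. To unhook, bring the gap to the staple (29 to 42 mm ahead of the lock's centre, best 36; y = 14) by moving the open lock forward (+x) again, then lift straight up.
- knob (a point): Centre of the dial's round knurled black knob, diameter 25, 16 mm high, 35 mm above the roof on the lock's axis. 8 mm below this point begins the flat dial (diameter 41), so only fingertips reach down beside the knob. Grip it from above at any yaw to turn. To pull and lift the lock its flat sides (y = +-25 mm) hold more firmly. Its x points along the white pointer.
- dial (a joint): Angle (rad) of the white pointer from the index mark on the lock's rim at its +x side, positive anticlockwise seen from above; starts in a click at 1.05 to 3.14, so turn clockwise. 12 even clicks a turn (0.06 N m over each); let go, it settles in the nearest. The shackle is free only in the click at 0 (within 0.08). The lock itself turns along by up to 0.25 rad.
- shackle (a joint): How far the shackle has slid out of the lock (m): 0 shut, 0.022 fully open; friction keeps it where it is: 2 N pulls it out, 6 N pushes it in; blocked after 1 mm unless the dial is at 0. At the start the staple stands 32 to 40 mm ahead of the lock's centre; pulled back (-x), the lock slides until the bow meets the staple (50 mm ahead), then the shackle comes out (72 mm when open).
- tin_mid (a point): Centre of the small tin (40 x 56 x 22 mm) standing loose on the roof's far left corner. Leave it.
- bottle_mid (a point): Centre of the brown reagent bottle (56 mm diameter, 118 mm high) on the bench right of the locker. Leave it.
- loupe_mid (a point): Centre of the black loupe (42 mm diameter, 40 mm high) on the bench right of the locker. Leave it.

How it is judged:
By the outcome, as a careful person would: the job done as asked, in the order asked, and still so for the second after the job is handed in, while the arm keeps its last pose, push and grip.
It also fails if it takes over 72 s, if anything falls off the work surface, if the arm or the gripper's body presses on something with over 40 N, if the wrist force passes 120 N, or if a joint passes its speed limit or range.

## Working session

There is one attempt and no reset: what is moved stays moved. The work goes in short steps, Python scripts to look and compute and a tool call to move; the robot and the scene stay as the last step left them, time stands still between calls to the robot, and variables do not carry over. Pictures are saved under pics/ and viewed, on a budget of 10 in all, crops included, one or two more only if the job needs it, and the job is handed in when it is done.

Besides the shell and the picture viewer there is one more tool, called after "Call:" as name(argument=value, ...) on one line, values as JSON. apply_moves: Moves the arm, as the interface text tells. Its arguments: {"type":"object","properties":{"series":{"type":"array","items":{"type":"array","items":{"type":"array","items":{"type":"number"}}}},"squeeze":{"type":"number"}},"required":["series"]}

```bash
mkdir -p pics; cat > h.py <<'E'
import numpy as np, cv2
from rig import bot
from scipy.spatial.transform import Rotation as Ro
def cal(n):
    c=bot.get_calibration(n); f=200/np.tan(np.radians(c['fov_y'])/2)
    return f,c['cx'],c['cy'],np.array(c['R']),np.array(c['t'])
def ray(n,xy,c=None):
    f,cx,cy,R,t=c or cal(n)
    d=R.T@np.array([(xy[0]-cx)/f,(xy[1]-cy)/f,1]); return -R.T@t,d
def atz(n,xy,z,c=None):
    o,d=ray(n,xy,c); return o+d*(z-o[2])/d[2]
def tri(rs):
    A=0;b=0
    for o,d in rs:
        d=d/np.linalg.norm(d);P=np.eye(3)-np.outer(d,d);A=A+P;b=b+P@o
    return np.linalg.solve(A,b)
def proj(n,X,c=None):
    f,cx,cy,R,t=c or cal(n); p=R@np.asarray(X)+t; return np.array([cx+f*p[0]/p[2],cy+f*p[1]/p[2]])
def save(n,name,img=None):
    im=bot.get_image(n) if img is None else img
    cv2.imwrite('pics/'+name,im[:,:,::-1]); return im
def rel(pos,Rt):
    """world target TCP pose-> turn deg & shift mm in tool axes"""
    s=bot.sense();R0=Ro.from_rotvec(s['orientation'])
    return np.degrees((R0.inv()*Rt).as_rotvec()).round(2),(R0.inv().apply(np.asarray(pos)-s['position'])*1000).round(1)
np.set_printoptions(precision=4,suppress=True)
E
python3 - <<'E'
from h import *
s=bot.sense();print({k:np.array(v) for k,v in s.items()})
ims=[]
for n in('top','side'):
    im=save(n,n+'0.png');ims.append(im)
    print(n,cal(n))
    for t in('lock_centre','knob','staple','front_top','toe','locker','tin_mid','bottle_mid','loupe_mid'):
        try: print(n,t,[(np.round(r['xy'],1),round(r['conf'],2)) for r in bot.tip_of(n,t)][:2])
        except Exception as e: print(t,e)
E
```

```text
{'t': array(0.), 'joint_positions': array([-0.9933,  0.0408,  0.0838, -0.0005, -1.6155, -0.3337]), 'qvel': array([ 0.0008, -0.0023,  0.0005, -0.0025,  0.0006,  0.001 ]), 'joint_efforts': array([ -0.0002, -36.8202,  34.7407,   6.9323,  -0.0053,   0.    ]), 'position': array([ 0.1449, -0.5822,  0.4037]), 'orientation': array([ 0.382 , -3.118 , -0.0027]), 'wrist_force': array([-0.2265, -0.4652, -0.7348]), 'wrist_torque': array([-0.057 , -0.019 ,  0.0227]), 'opening': array(1.0018)}
top (np.float64(451.9696828583136), 314.63855817232894, 194.1419609894725, array([[-0.0258, -0.9996,  0.0073],
       [-0.9973,  0.0252, -0.069 ],
       [ 0.0688, -0.0091, -0.9976]]), array([0.1873, 0.5524, 0.9985]))
top lock_centre [(array([300.7, 154.6]), 0.77), (array([291.7, 137.5]), 0.36)]
top knob [(array([296. , 149.2]), 0.84)]
top staple [(array([412.4, 229.5]), 0.75), (array([289.6, 135.3]), 0.55)]
top front_top [(array([294.7, 215.6]), 0.7), (array([422.1, 198.8]), 0.29)]
top toe [(array([292.5, 142.9]), 0.44)]
top locker [(array([281.6, 164.4]), 0.92)]
top tin_mid [(array([238.1, 139.1]), 0.61)]
top bottle_mid [(array([420.8, 197.9]), 0.59), (array([300.3, 150.7]), 0.18)]
top loupe_mid [(array([412.8, 232. ]), 0.58), (array([297.6, 154.2]), 0.41)]
side (np.float64(368.3670177418318), 325.31814959287857, 196.3203251392921, array([[ 0.9245, -0.3809, -0.0177],
       [-0.2842, -0.6574, -0.6978],
       [ 0.2542,  0.6502, -0.716 ]]), array([-0.4585,  0.3417,  0.6904]))
side lock_centre [(array([342.8, 172.7]), 0.84)]
side knob [(array([345.2, 166.4]), 0.61), (array([335.4, 142.1]), 0.16)]
side staple [(array([350.9, 167.3]), 0.79), (array([320.4, 302. ]), 0.63)]
side front_top [(array([296.3, 195.4]), 0.61)]
side toe [(array([348.4, 166.6]), 0.44)]
side locker [(array([332. , 198.7]), 0.83)]
side tin_mid [(array([334.4, 145.1]), 0.76)]
side bottle_mid [(array([358.1, 284.5]), 0.95)]
side loupe_mid [(array([319.6, 303.3]), 0.89)]
```

View pics/top0.png

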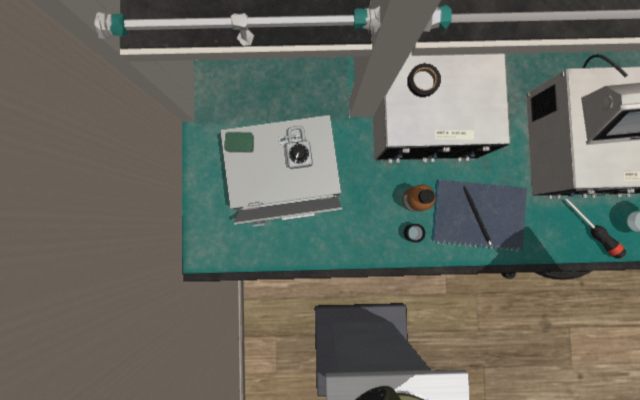

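View pics/side0.png

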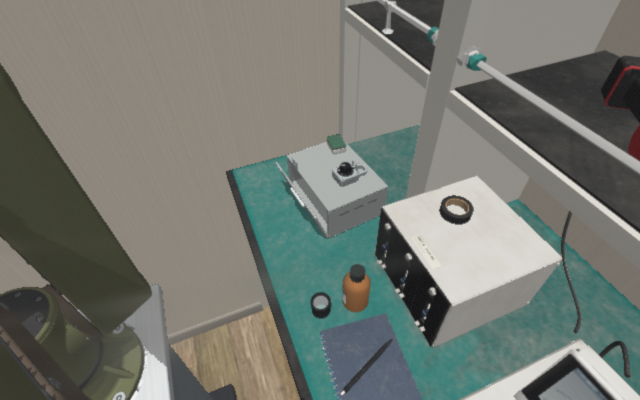

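The top view shows the locker (roof corners about (221,128), (331,116), (340,195), (230,207)), with the front leaning out toward the robot. The lock is at (298,152), the tin at (239,142), and the bottle and loupe are to the right at (420,198) and (415,232).

```bash
python3 - <<'E'
from h import *
c=[atz('top',p,.105)[:2] for p in((221,128),(331,116),(340,195),(230,207))]
print(np.array(c), np.mean(c,0))
for t,a,b in(('lock',(300.7,154.6),(342.8,172.7)),('knob',(296,149.2),(345.2,166.4)),('staple',(289.6,135.3),(350.9,167.3)),('ftop',(294.7,215.6),(296.3,195.4)),('locker',(281.6,164.4),(332,198.7))):
    print(t,tri([ray('top',a),ray('side',b)]))
r=[r for r in bot.trace('top','locker')]
bot.get_image('top'); r=bot.trace('top','knob')
print(len(r)); 
if r: print(r[0]['xy'],atz('top',r[0]['xy'],.14))
r=bot.trace('top','lock_centre')
if r: print(r[0]['xy'],atz('top',r[0]['xy'],.12))
for k in ('knob',(300,154)): 
    print(atz('top',(299,153),.14))
E
```

```text
[[0.6935 0.3646]
 [0.7133 0.1356]
 [0.5479 0.1217]
 [0.5289 0.3481]] [0.6209 0.2425]
lock [0.6286 0.2007 0.1268]
knob [0.6385 0.2096 0.1363]
staple [0.6668 0.2242 0.1131]
ftop [0.5091 0.2166 0.0814]
locker [ 0.6243  0.2491 -0.0073]
1
[303.4, 152.9] [0.6315 0.1945 0.14  ]
[296.2, 151.8] [0.6373 0.2093 0.12  ]
[0.6315 0.2032 0.14  ]
[0.6315 0.2032 0.14  ]
```

```bash
cat >> h.py <<'E'
YAW=.0855; C=np.array([.621,.2425,0])
def L(p,c=None,yaw=None):
    return (C if c is None else c)+Ro.from_euler('z',YAW if yaw is None else yaw).apply(np.asarray(p,float))
def down(yaw):  # tool y along world yaw+90deg, z down, tool x = -dir(yaw)
    x=-np.array([np.cos(yaw),np.sin(yaw),0]);z=np.array([0,0,-1.]);return Ro.from_matrix(np.array([x,np.cross(z,x),z]).T)
E
python3 - <<'E'
from h import *
print(rel([.40,-.18,.40],down(YAW)))
print(Ro.from_rotvec(bot.sense()['orientation']).as_matrix(), down(YAW).as_matrix())
E
```

```text
(array([ 0.01, -0.  ,  9.07]), array([-344.7,  328.8,    4.7]))
[[-0.9704 -0.2414 -0.0001]
 [-0.2414  0.9704  0.0001]
 [ 0.      0.0001 -1.    ]] [[-0.9963 -0.0854  0.    ]
 [-0.0854  0.9963  0.    ]
 [-0.      0.     -1.    ]]
```

Call:
apply_moves(series=[[[0, 0, 9, -345, 329, 5, 0], [0, 0, 9, -345, 329, 5, 0], [0, 0, 9, -345, 329, 5, 0], [0, 0, 9, -345, 329, 5, 0], [0, 0, 9, -345, 329, 5, 0], [0, 0, 9, -345, 329, 5, 0], [0, 0, 9, -345, 329, 5, 0], [0, 0, 9, -345, 329, 5, 0]]])

```text
t: 2.0
position: [0.3579, -0.2452, 0.401]
orientation: [-0.136, 3.137, -0.0]
wrist_force: [1.7, -1.2, 0.3]
opening: -0.002
```

```bash
python3 - <<'E'
from h import *
s=bot.sense();print(s['position'],s['joint_positions'])
p=L([-.19,-.02,.36]);print(p,rel(p,down(YAW)))
E
```

```text
[ 0.3579 -0.2452  0.401 ] [-0.1306 -0.4175 -0.3177 -0.     -1.6692 -1.3536]
[0.4334 0.2063 0.36  ] (array([-0.02,  0.08,  0.07]), array([-114.3,  443.3,   41. ]))
```

Call:
apply_moves(series=[[[0, 0, 0, -114, 443, 41, 0], [0, 0, 0, -114, 443, 41, 0], [0, 0, 0, -114, 443, 41, 0], [0, 0, 0, -114, 443, 41, 0], [0, 0, 0, -114, 443, 41, 0], [0, 0, 0, -114, 443, 41, 0], [0, 0, 0, -114, 443, 41, 0], [0, 0, 0, -114, 443, 41, 0]]])

```text
t: 2.8
position: [0.4227, 0.1481, 0.3658]
orientation: [-0.138, 3.136, 0.001]
wrist_force: [2.1, -0.4, 0.6]
opening: -0.001
```

```bash
python3 - <<'E'
from h import *
s=bot.sense();print(s['position'],s['joint_positions'])
c=cal('wrist');save('wrist','w1.png')
print(bot.sense()['position'])
for t in('front_top','lock_centre','knob','locker','staple'):
    print(t,[(np.round(r['xy'],1),round(r['conf'],2)) for r in bot.tip_of('wrist',t)][:2])
for q in ([0,0,.105],[-.0825,-.115,.105],[-.0825,.115,.105]): print(q,proj('wrist',L(q),c))
for a in (.3,.45,.6): print(a,proj('wrist',L([-.085-.094*np.sin(a),-.02,.007+.094*np.cos(a)]),c))
p=L([-.165,-.02,.075+.173]);print(p,rel(p,down(YAW)))
E
```

```text
[0.4227 0.1481 0.3658] [ 0.7917 -0.3824 -0.357   0.0013 -1.5936 -2.2748]
[0.4234 0.1529 0.3634]
front_top [(array([379.7, 300.6]), 0.59)]
lock_centre []
knob [(array([139.2, 212.4]), 0.56)]
locker []
staple []
[0, 0, 0.105] [394.3095 407.4774]
[-0.0825, -0.115, 0.105] [275.1261 337.3818]
[-0.0825, 0.115, 0.105] [526.5209 337.9215]
0.3 [379.2103 303.4616]
0.45 [378.9451 287.6854]
0.6 [378.225  271.9413]
[0.4583 0.2085 0.248 ] (array([-0.01,  0.11,  0.04]), array([-40.3,  59.8, 117.8]))
```

View pics/w1.png

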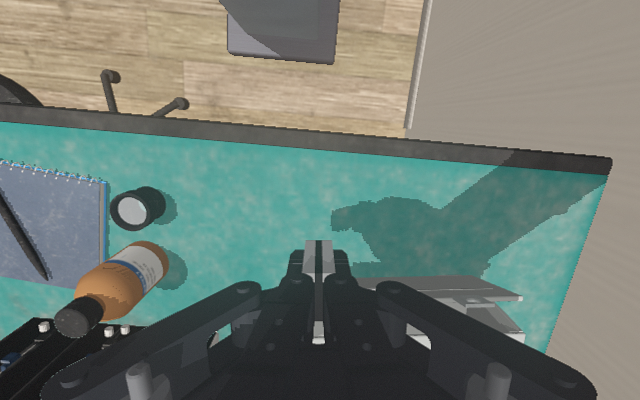

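Call:
apply_moves(series=[[[0, 0, -8, 0, 50, 30, 0], [0, 0, -16, 0, 60, 50, 0], [0, 0, -25, 0, 60, 60, 0], [0, 0, -33, 0, 60, 60, 0], [0, 0, -42, 0, 60, 60, 0], [0, 0, -50, 0, 60, 60, 0], [0, 0, -59, 0, 60, 60, 0], [0, 0, -67, 0, 60, 60, 0]]])

```text
t: 3.9
position: [0.4184, 0.2038, 0.3064]
orientation: [-1.849, 2.536, -0.002]
wrist_force: [-0.3, 0.7, -0.2]
opening: 0.004
```

Call:
apply_moves(series=[[[0, 0, -8, 0, 0, 0, 0], [0, 0, -16, 0, 0, 0, 0], [0, 0, -25, 0, 0, 0, 0], [0, 0, -33, 0, 0, 0, 0], [0, 0, -42, 0, 0, 0, 0], [0, 0, -50, 0, 0, 0, 0], [0, 0, -59, 0, 0, 0, 0], [0, 0, -67, 0, 0, 0, 0]]])

```text
t: 4.7
position: [0.4186, 0.2023, 0.3071]
orientation: [-2.943, 1.089, -0.005]
wrist_force: [-0.1, 0.3, -1.0]
opening: 0.0
```

```bash
python3 - <<'E'
from h import *
s=bot.sense();print(s['position'],s['joint_positions'])
p=L([-.18,-.02,.075+.173]);print(p,rel(p,down(YAW+np.pi)))
E
```

```text
[0.4186 0.2023 0.3071] [ 0.8873 -0.3269 -0.4221  0.0019 -1.4714 -0.0255]
[0.4434 0.2072 0.248 ] (array([ -0.19,  -0.19, -45.51]), array([ 15.5, -19.5,  59.2]))
```

Call:
apply_moves(series=[[[0, 0, -8, 15, -19, 10, 0], [0, 0, -16, 15, -19, 59, 0], [0, 0, -25, 15, -19, 59, 0], [0, 0, -34, 15, -19, 59, 0], [0, 0, -42, 15, -19, 59, 0], [0, 0, -45.5, 15, -19, 59, 0], [0, 0, -45.5, 15, -19, 59, 0], [0, 0, -45.5, 15, -19, 59, 0]]])

```text
t: 5.5
position: [0.4429, 0.2062, 0.2487]
orientation: [-3.136, -0.128, -0.008]
wrist_force: [0.2, -0.0, -0.2]
opening: 0.001
```

```bash
python3 - <<'E'
from h import *
s=bot.sense();print(s['position'],s['joint_positions'])
c=cal('wrist');save('wrist','w2.png')
for t in('front_top','lock_centre','knob','locker','staple'):
    print(t,[(np.round(r['xy'],1),round(r['conf'],2)) for r in bot.tip_of('wrist',t)][:2])
for q in ([0,0,.105],[-.0825,-.115,.105],[-.0825,.115,.105]): print(q,proj('wrist',L(q),c))
p=L([-.083-.008-.011,-.02,.075+.173]);print(p,rel(p,down(YAW+np.pi)))
E
```

```text
[0.4429 0.2062 0.2487] [ 0.8504 -0.2314 -0.4534  0.0019 -1.3437  0.8019]
front_top [(array([320.8, 133.7]), 0.58)]
lock_centre []
knob []
locker []
staple []
[0, 0, 0.105] [ 240.9411 -322.7247]
[-0.0825, -0.115, 0.105] [601.8398  28.5833]
[-0.0825, 0.115, 0.105] [-82.4467  31.1314]
[0.5211 0.2139 0.248 ] (array([-0.1 , -0.24, -0.04]), array([78.7, -0.2,  0.6]))
```

View pics/w2.png

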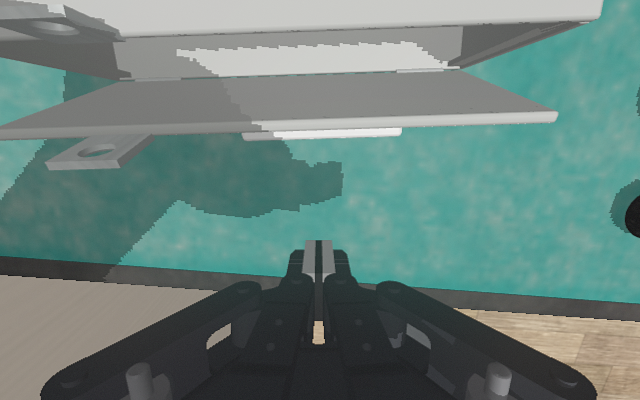

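The view shows the panel's strip at (322,132), straight ahead of the closed fingertips at (318,240). I'll push forward.

Call:
apply_moves(series=[[[0, 0, 0, 15, 0, 0, 0], [0, 0, 0, 25, 0, 0, 0], [0, 0, 0, 35, 0, 0, 0], [0, 0, 0, 44, 0, 0, 0], [0, 0, 0, 53, 0, 0, 0], [0, 0, 0, 62, 0, 0, 0], [0, 0, 0, 70, 0, 0, 0], [0, 0, 0, 74, 0, 0, 0]]])

```text
t: 6.6
position: [0.5171, 0.2134, 0.2485]
orientation: [-3.137, -0.133, -0.006]
wrist_force: [-2.7, -0.2, 1.1]
opening: 0.002
```

Call:
apply_moves(series=[[[0, 0, 0, 3, 0, 0, 0], [0, 0, 0, 5, 0, 0, 0], [0, 0, 0, 7, 0, 0, 0], [0, 0, 0, 8, 0, 0, 0], [0, 0, 0, 8, 0, 0, 0], [0, 0, 0, 8, 0, 0, 0], [0, 0, 0, 8, 0, 0, 0], [0, 0, 0, 8, 0, 0, 0]]])

```text
t: 7.4
position: [0.5207, 0.2139, 0.2483]
orientation: [3.137, 0.135, -0.017]
wrist_force: [-41.4, -1.5, 22.1]
opening: 0.004
```

Call:
apply_moves(series=[[[0, 0, 0, -20, 0, 0, 0], [0, 0, 0, -40, 0, 0, 0], [0, 0, 0, -40, 0, -50, 0], [0, 0, 0, -40, 0, -100, 0], [0, 0, 0, 0, 0, -120, 0], [0, 0, 0, 40, 0, -120, 0], [0, 0, 0, 40, 0, -120, 0], [0, 0, 0, 40, 0, -120, 0]]])

```text
t: 8.2
position: [0.5627, 0.2176, 0.3661]
orientation: [3.136, 0.133, -0.02]
wrist_force: [-0.3, 0.8, 0.3]
opening: 0.001
```

```bash
python3 - <<'E'
from h import *
s=bot.sense();print(s['position'],s['joint_positions'])
c=cal('wrist');save('wrist','w3.png')
for t in('front_top','lock_centre','knob','locker','staple','tin_mid','toe'):
    print(t,[(np.round(r['xy'],1),round(r['conf'],2)) for r in bot.tip_of('wrist',t)][:2])
f,cx,cy,R,t=c;print('cam',-R.T@t,R)
for q in ([-.0825,-.115,.105],[-.0825,.115,.105],[.0825,.115,.105],[.0825,-.115,.105],[.043,-.026,.117]): print(q,proj('wrist',L(q),c))
E
```

```text
[0.5627 0.2176 0.3661] [ 0.6991  0.054   0.031  -0.0055 -1.5599  0.9567]
front_top [(array([318.8,  60. ]), 0.72), (array([325.3,  80.5]), 0.62)]
lock_centre [(array([344.6, 117.5]), 0.88)]
knob [(array([346.4, 115.4]), 0.71)]
locker [(array([298.8, 124.9]), 0.58)]
staple [(array([322.5,  56.3]), 0.82)]
tin_mid [(array([171.2,  57.4]), 0.89)]
toe [(array([326.9,  80.9]), 0.71)]
cam [0.6304 0.2243 0.3332] [[ 0.0856 -0.9963  0.0028]
 [-0.9551 -0.0813  0.2848]
 [-0.2835 -0.0271 -0.9586]]
[-0.0825, -0.115, 0.105] [434.4308 229.8325]
[-0.0825, 0.115, 0.105] [153.7576 230.0605]
[0.0825, 0.115, 0.105] [114.6043  -2.937 ]
[0.0825, -0.115, 0.105] [462.1124  -2.4679]
[0.043, -0.026, 0.117] [327.9569  59.4995]
```

View pics/w3.png

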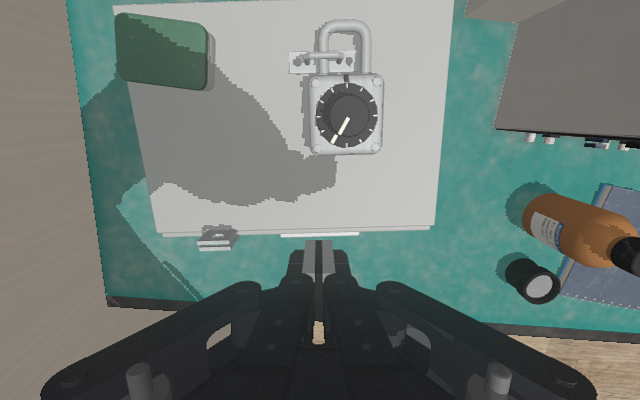

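The picture shows the front flush, with its strip at (320,235). The knob is at about (347,115) with its pointer to (334,141), about 150° anticlockwise of the index mark at (346,77), so five clicks. The shackle is shut through the staple at (325,60).

```bash
python3 - <<'E'
from h import *
c=cal('wrist')
k=atz('wrist',(346.4,115.4),.140,c);print(k,atz('wrist',(344.6,117.5),.117,c),atz('wrist',(349,117),.148,c),'st',atz('wrist',(322.5,56.3),.117,c),L([.043,-.026,.117]))
print(atz('wrist',(346,77),.129,c),atz('wrist',(346,113),.132,c))
# body corners top face z .129
q=np.array([atz('wrist',p,.129,c)[:2] for p in((312,78),(380,73),(383,151),(311,154))]);print(q,q.mean(0))
for z in(.335,.306):
  p=k.copy();p[2]=z;print(rel(p,down(YAW+np.pi)))
E
```

```text
[0.6311 0.2066 0.14  ] [0.6298 0.2057 0.117 ] [0.6302 0.2057 0.148 ] st [0.6676 0.2248 0.117 ] [0.6661 0.2203 0.117 ]
[0.6547 0.2086 0.129 ] [0.6326 0.2064 0.132 ]
[[0.6522 0.2303]
 [0.659  0.1872]
 [0.6101 0.1779]
 [0.6037 0.2271]] [0.6312 0.2056]
(array([0.02, 0.57, 0.06]), array([68.9, 16.9, 32.9]))
(array([0.02, 0.57, 0.06]), array([69.2, 16.9, 61.9]))
```

Call:
apply_moves(series=[[[0, 0.6, 0, 35, 9, 0, 42], [0, 0.6, 0, 69, 17, 0, 42], [0, 0.6, 0, 69, 17, 0, 42], [0, 0.6, 0, 69, 17, 20, 42], [0, 0.6, 0, 69, 17, 40, 42], [0, 0.6, 0, 69, 17, 55, 42], [0, 0.6, 0, 69, 17, 62, 42], [0, 0.6, 0, 69, 17, 62, 42]]])

```text
t: 9.4
position: [0.6306, 0.2066, 0.3053]
orientation: [3.138, 0.136, -0.0]
wrist_force: [-0.6, 0.1, 0.9]
opening: 0.492
```

Call:
apply_moves(series=[[[0, 0, 0, 0, 0, 0, 15], [0, 0, 0, 0, 0, 0, 15], [0, 0, 0, 0, 0, 0, 15], [0, 0, 0, 0, 0, 0, 15], [0, 0, 0, 0, 0, 0, 15], [0, 0, 0, 0, 0, 0, 15], [0, 0, 0, 0, 0, 0, 15], [0, 0, 0, 0, 0, 0, 15]]], squeeze=40)

```text
t: 10.2
position: [0.6308, 0.2065, 0.3069]
orientation: [3.138, 0.136, 0.003]
wrist_force: [-1.1, -0.7, 6.4]
opening: 0.269
```

Call:
apply_moves(series=[[[0, 0, 8, 0, 0, -1, 15], [0, 0, 16, 0, 0, -1.5, 15], [0, 0, 24, 0, 0, -1.5, 15], [0, 0, 32, 0, 0, -1.5, 15], [0, 0, 40, 0, 0, -1.5, 15], [0, 0, 48, 0, 0, -1.5, 15], [0, 0, 56, 0, 0, -1.5, 15], [0, 0, 64, 0, 0, -1.5, 15]]])

```text
t: 11.0
position: [0.6306, 0.2068, 0.3071]
orientation: [2.729, -1.555, 0.0]
wrist_force: [1.0, -0.1, -2.3]
opening: 0.269
```

```bash
python3 - <<'E'
from h import *
s=bot.sense();print(s['position'],s['joint_positions'],s['wrist_force'],s['wrist_torque'],s['opening'])
p=[.6308,.2065,s['position'][2]]
for a in(120,157):print(rel(p,down(YAW+np.pi-np.radians(a))))
E
```

```text
[0.6306 0.2068 0.3071] [ 0.6176  0.2173  0.1011  0.0002 -1.4548 -0.0825] [ 0.9644 -0.0964 -2.2982] [-0.0851  0.0217  0.0079] 0.2686064307024528
(array([ 0.01, -0.02, 55.76]), array([ 0.4, -0. ,  0. ]))
(array([-0.  , -0.02, 92.76]), array([ 0.4, -0. ,  0. ]))
```

Call:
apply_moves(series=[[[0, 0, 8, 0, 0, 0, 15], [0, 0, 16, 0, 0, 0, 15], [0, 0, 24, 0, 0, 0, 15], [0, 0, 32, 0, 0, 0, 15], [0, 0, 40, 0, 0, 0, 15], [0, 0, 48, 0, 0, 0, 15], [0, 0, 56, 0, 0, 0, 15], [0, 0, 64, 0, 0, 0, 15]]])

```text
t: 11.8
position: [0.6308, 0.2069, 0.307]
orientation: [-1.482, 2.769, -0.0]
wrist_force: [1.9, 0.8, 0.3]
opening: 0.272
```

Call:
apply_moves(series=[[[0, 0, 6, 0, 0, 0, 15], [0, 0, 12, 0, 0, 0, 15], [0, 0, 18, 0, 0, 0, 15], [0, 0, 24, 0, 0, 0, 15], [0, 0, 29, 0, 0, 0, 15], [0, 0, 29, 0, 0, 0, 15], [0, 0, 29, 0, 0, 0, 42], [0, 0, 29, 0, 0, 0, 42]]])

```text
t: 12.6
position: [0.6307, 0.2071, 0.3066]
orientation: [0.745, -3.052, -0.001]
wrist_force: [0.0, 0.5, 0.1]
opening: 0.491
```

```bash
python3 - <<'E'
from h import *
s=bot.sense();print(s['position'],s['joint_positions'],s['wrist_force'],s['wrist_torque'],s['opening'])
p=L([.107-.0]+[-.05,.36]);print(p, rel([.6308,.2065,.345],down(YAW+np.pi-np.radians(157))))
E
```

```text
[0.6307 0.2071 0.3066] [ 0.6177  0.2178  0.101  -0.0003 -1.4538 -1.7098] [0.0475 0.5265 0.1099] [0.0056 0.0062 0.0098] 0.4908539440999016
[0.7319 0.2018 0.36  ] (array([ 0.02,  0.  , -0.47]), array([  0.2,  -0.5, -38.4]))
```

Call:
apply_moves(series=[[[0, 0, 0, 0, 0, -30, 42], [0, 0, -8, 0, 0, -60, 42], [0, 0, -16, 55, 41, -60, 42], [0, 0, -25, 55, 41, -60, 42], [0, 0, -33, 55, 41, -60, 42], [0, 0, -42, 55, 41, -60, 42], [0, 0, -50, 55, 41, -60, 42], [0, 0, -59, 55, 41, -60, 42]]])

```text
t: 13.4
position: [0.5628, 0.2183, 0.3665]
orientation: [-2.152, 2.289, 0.001]
wrist_force: [0.6, 0.2, -0.2]
opening: 0.494
```

Call:
apply_moves(series=[[[0, 0, -8, 0, 0, 0, 42], [0, 0, -16, 0, 0, 0, 42], [0, 0, -25, 0, 0, 0, 42], [0, 0, -33, 0, 0, 0, 42], [0, 0, -42, 0, 0, 0, 42], [0, 0, -50, 0, 0, 0, 42], [0, 0, -59, 0, 0, 0, 42], [0, 0, -67, 0, 0, 0, 42]]])

```text
t: 14.2
position: [0.5628, 0.2183, 0.3663]
orientation: [-3.06, 0.709, 0.001]
wrist_force: [0.0, 0.1, -0.6]
opening: 0.49
```

```bash
python3 - <<'E'
from h import *
s=bot.sense();print(s['position'],s['joint_positions'][5])
print(rel(L([-.056,-.03,.362]),down(YAW+np.pi)))
E
```

```text
[0.5628 0.2183 0.3663] 0.4137831073626479
(array([ -0.03,   0.04, -31.  ]), array([9.1, 7.2, 4.3]))
```

Now turn back to forward, opening wide for the body grip.

Call:
apply_moves(series=[[[0, 0, -8, 9, 7, 0, 70], [0, 0, -16, 9, 7, 0, 70], [0, 0, -24, 9, 7, 0, 70], [0, 0, -31, 9, 7, 0, 70], [0, 0, -31, 9, 7, 0, 70], [0, 0, -31, 9, 7, 0, 70], [0, 0, -31, 9, 7, 0, 70], [0, 0, -31, 9, 7, 0, 70]]])

```text
t: 15.0
position: [0.5677, 0.2081, 0.3663]
orientation: [-3.138, -0.132, 0.001]
wrist_force: [-0.7, 0.1, 0.3]
opening: 0.819
```

```bash
python3 - <<'E'
from h import *
s=bot.sense();print(s['position'])
c=cal('wrist');im=save('wrist','w4.png')
x=cv2.resize(im[0:200,220:480],None,fx=3,fy=3,interpolation=cv2.INTER_CUBIC);cv2.imwrite('pics/w4c.png',x[:,:,::-1])
for t in('lock_centre','knob','staple','toe'):
    print(t,[(np.round(r['xy'],1),round(r['conf'],2)) for r in bot.tip_of('wrist',t)][:2])
E
```

```text
[0.5677 0.2081 0.3663]
lock_centre [(array([330.8, 128.9]), 0.72)]
knob [(array([330.9, 129.8]), 0.77)]
staple [(array([307.6,  70.9]), 0.67)]
toe [(array([315.4,  95.4]), 0.87)]
```

View pics/w4c.png

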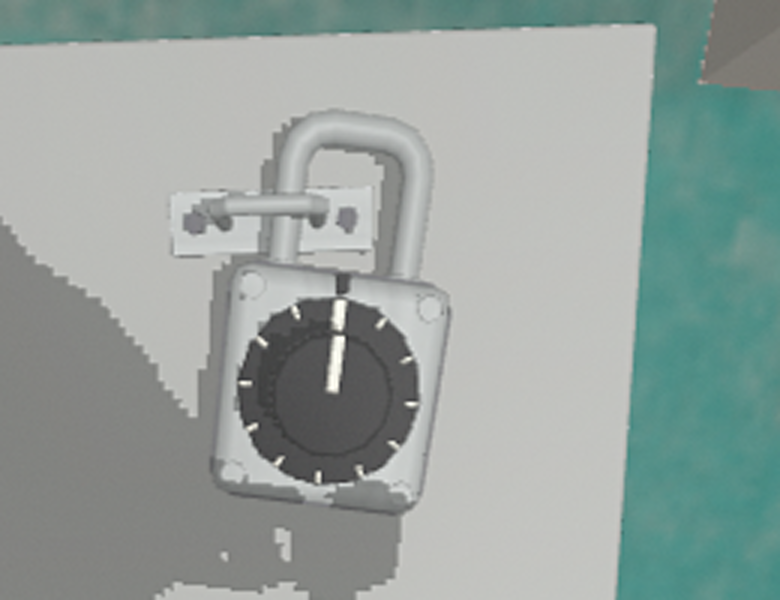

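The crop shows the pointer tip at (341,300) right at the index mark (343,283). The lock is yawed a few degrees clockwise, with the shackle still shut.

```bash
python3 - <<'E'
from h import *
c=cal('wrist')
q=np.array([atz('wrist',(220+u/3,v/3),.129,c)[:2] for u,v in((250,285),(430,308),(403,495),(232,470))]);m=q.mean(0)
ex=(q[0]+q[1]-q[2]-q[3])/2;ey=(q[0]+q[3]-q[1]-q[2])/2
y1=np.arctan2(ex[1],ex[0]);y2=np.arctan2(-ey[0],ey[1]);print(m,y1,y2,np.linalg.norm(ex),np.linalg.norm(ey))
st=atz('wrist',(220+268/3,205/3),.130,c);print('staple',st)
y=(y1+y2)/2
d=st[:2]-m;print('staple in lock',[d@[np.cos(y),np.sin(y)],d@[-np.sin(y),np.cos(y)]])
for z in(.36,.115+.173-.001): print(rel([*m,z],down(y+np.pi)))
E
```

```text
[0.629  0.2068] -0.02746061081148898 -0.04650010395940331 0.040567414310099685 0.03952521866112226
staple [0.666  0.2232 0.13  ]
staple in lock [np.float64(0.036383864981032764), np.float64(0.017808836380883823)]
(array([-0.04,  0.03,  7.  ]), array([60.9,  6.5,  6.3]))
(array([-0.04,  0.03,  7.  ]), array([61. ,  6.6, 79.3]))
```

Call:
apply_moves(series=[[[0, 0, 7, 40, 6, 0, 72], [0, 0, 7, 61, 6.5, 0, 72], [0, 0, 7, 61, 6.5, 15, 72], [0, 0, 7, 61, 6.5, 40, 72], [0, 0, 7, 61, 6.5, 65, 72], [0, 0, 7, 61, 6.5, 80, 72], [0, 0, 7, 61, 6.5, 85, 72], [0, 0, 7, 61, 6.5, 85, 72]]])

```text
t: 16.05
position: [0.6288, 0.2069, 0.2811]
orientation: [-3.141, 0.058, 0.002]
wrist_force: [0.4, 0.3, 0.1]
opening: 0.838
```

Call:
apply_moves(series=[[[0, 0, 0, 0, 0, 0, 40], [0, 0, 0, 0, 0, 0, 40], [0, 0, 0, 0, 0, 0, 40], [0, 0, 0, 0, 0, 0, 40], [0, 0, 0, 0, 0, 0, 40], [0, 0, 0, 0, 0, 0, 40], [0, 0, 0, 0, 0, 0, 40], [0, 0, 0, 0, 0, 0, 40]]], squeeze=60)

```text
t: 16.85
position: [0.6291, 0.2071, 0.2832]
orientation: [-3.14, 0.057, -0.003]
wrist_force: [-1.3, 0.2, 6.0]
opening: 0.572
```

```bash
python3 - <<'E'
from h import *
s=bot.sense();print(s['position'],s['opening'],s['wrist_force'])
p=s['position'];e=Ro.from_euler('z',YAW).apply([1,0,0])
for d in (0,-.014,-.037): print(rel(p+e*d+[0,0,.001],down(YAW+np.pi)))
E
```

```text
[0.6291 0.2071 0.2832] 0.5719492378981212 [-1.2826  0.2441  5.9761]
(array([-0.07, -0.11, -6.99]), array([ 0., -0., -1.]))
(array([-0.07, -0.11, -6.99]), array([-13.9,   1.7,  -1. ]))
(array([-0.07, -0.11, -6.99]), array([-36.7,   4.5,  -1.1]))
```

Call:
apply_moves(series=[[[0, 0, -3.5, 0, 0, -1.5, 40], [0, 0, -7, 0, 0, -1.5, 40], [0, 0, -7, -7, 1, -1.5, 40], [0, 0, -7, -14, 1.7, -1.5, 40], [0, 0, -7, -19, 2.3, -1.5, 40], [0, 0, -7, -24, 2.9, -1.5, 40], [0, 0, -7, -29, 3.5, -1.5, 40], [0, 0, -7, -34, 4.1, -1.5, 40]]])

```text
t: 17.65
position: [0.5946, 0.2042, 0.2847]
orientation: [-3.137, -0.134, -0.004]
wrist_force: [10.6, 0.4, -6.1]
opening: 0.57
```

Call:
apply_moves(series=[[[0, 0, 0, -1, 0, 0, 40], [0, 0, 0, -2, 0, 0, 40], [0, 0, 0, -3, 0, 0, 40], [0, 0, 0, -4, 0, 0, 40], [0, 0, 0, -4, 0, 0, 40], [0, 0, 0, -4, 0, 0, 40], [0, 0, 0, -4, 0, 0, 40], [0, 0, 0, -4, 0, 0, 40]]])

```text
t: 18.45
position: [0.5925, 0.204, 0.2856]
orientation: [-3.135, -0.133, -0.017]
wrist_force: [18.7, 0.9, -8.6]
opening: 0.571
```

```bash
python3 - <<'E'
from h import *
s=bot.sense();print(s['position'],s['opening'],s['wrist_force'])
save('top','t5.png');im=save('wrist','w5.png')
for n in('wrist',):
  c=cal(n)
  for t in('lock_centre','knob','staple','toe'):
    print(t,[(np.round(r['xy'],1),round(r['conf'],2)) for r in bot.tip_of(n,t)][:2])
E
```

```text
[0.5925 0.204  0.2856] 0.57130906547461 [18.6545  0.876  -8.6422]
lock_centre [(array([320.8, 259.9]), 0.97)]
knob [(array([319.3, 284.4]), 0.9)]
staple [(array([290.8, 107.5]), 0.84)]
toe [(array([287.3, 172. ]), 0.58)]
```

View pics/w5.png

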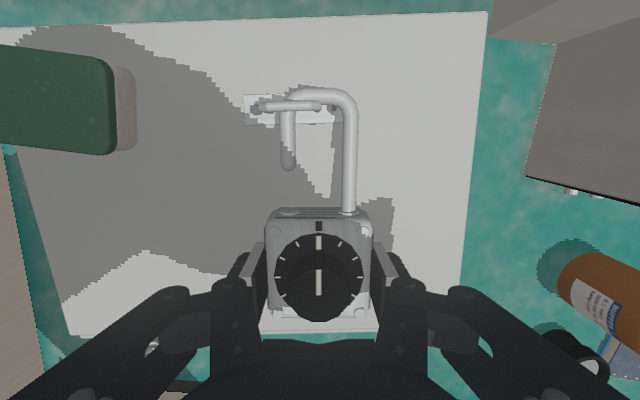

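The view shows the shackle fully out: the toe tip is free at (288,167), the bow is at the staple (290,105), and the dial is at the index. Next, forward 36 mm.

Call:
apply_moves(series=[[[0, 0, 0, 6, 0, 0, 40], [0, 0, 0, 12, 0, 0, 40], [0, 0, 0, 18, 0, 0, 40], [0, 0, 0, 24, 0, 0, 40], [0, 0, 0, 30, 0, 0, 40], [0, 0, 0, 34, 0, 0, 40], [0, 0, 0, 36, 0, 0, 40], [0, 0, 0, 36, 0, 0, 40]]])

```text
t: 19.55
position: [0.6286, 0.2071, 0.2858]
orientation: [-3.135, -0.133, -0.016]
wrist_force: [-0.1, -0.9, -2.3]
opening: 0.572
```

```bash
python3 - <<'E'
from h import *
s=bot.sense();print(s['position'],s['opening'],s['wrist_force'])
im=save('wrist','w6.png')
x=cv2.resize(im[50:350,170:470],None,fx=2,fy=2);cv2.imwrite('pics/w6c.png',x[:,:,::-1])
E
```

```text
[0.6286 0.2071 0.2858] 0.5724224112038208 [-0.0783 -0.9145 -2.2521]
```

View pics/w6c.png

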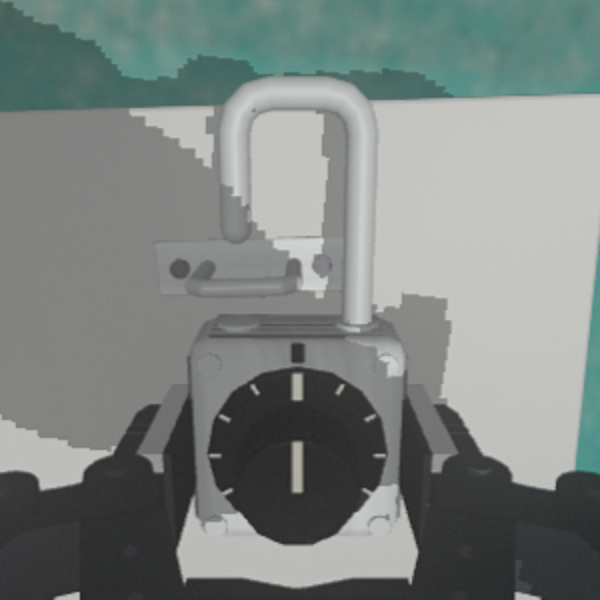

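The gap now straddles the staple: the wire is at (243,287), between the body edge at row 318 and the toe tip at row 240. I'll lift straight up.

Call:
apply_moves(series=[[[0, 0, 0, 0, 0, -6, 40], [0, 0, 0, 0, 0, -14, 40], [0, 0, 0, 0, 0, -24, 40], [0, 0, 0, 0, 0, -36, 40], [0, 0, 0, 0, 0, -50, 40], [0, 0, 0, 0, 0, -64, 40], [0, 0, 0, 0, 0, -75, 40], [0, 0, 0, 0, 0, -75, 40]]])

```text
t: 20.4
position: [0.6279, 0.2067, 0.3639]
orientation: [-3.134, -0.133, -0.022]
wrist_force: [0.0, -0.2, -2.2]
opening: 0.573
```

Call:
apply_moves(series=[[[0, 0, 0, 0, 0, -15, 40], [0, 0, 0, -10, 0, -30, 40], [0, 0, 0, -20, 0, -45, 40], [0, 0, 0, -30, 0, -60, 40], [0, 0, 0, -40, 0, -70, 40], [0, 0, 0, -40, 0, -75, 40], [0, 0, 0, -40, 0, -75, 40], [0, 0, 0, -40, 0, -75, 40]]])

```text
t: 21.2
position: [0.587, 0.2031, 0.4375]
orientation: [-3.134, -0.133, -0.021]
wrist_force: [0.8, -0.5, -3.1]
opening: 0.568
```

```bash
python3 - <<'E'
from h import *
s=bot.sense();print(s['position'],s['opening'],s['wrist_force'],s['qvel'])
a=save('wrist','w7.png');b=save('side','s7.png')
m=np.hstack([a[:,160:480],cv2.resize(b[100:330,230:414],(320,400))]);cv2.imwrite('pics/m7.png',m[:,:,::-1])
E
```

```text
[0.587  0.2031 0.4375] 0.5676234048031454 [ 0.759  -0.4978 -3.0989] [-0.0011  0.0141 -0.0073 -0.0012  0.0008 -0.0014]
```

View pics/m7.png

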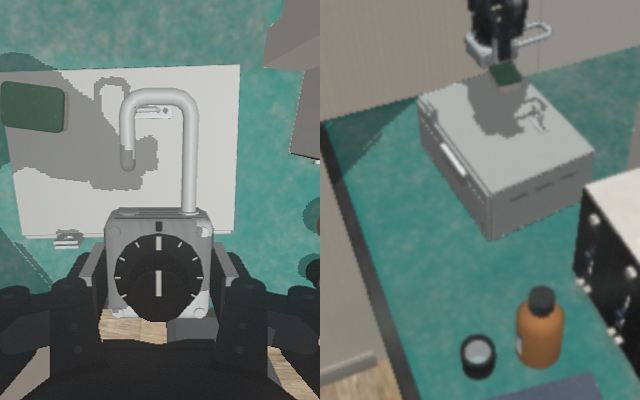

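The lock is unhooked and held about 15 cm above the roof, with the shackle open, the pointer at the index and the dial up. The front is shut, and the tin, bottle and loupe are in place. I'm handing the job in.

```bash
python3 -c "
from rig import bot
print(bot.sign_off(), bot.sense()['t'])"
```

```text
the job is handed in; nothing more can be done
the job is handed in; nothing more can be done
```

The job is done and handed in at about 21 s of the 72 s allowed. The gripper is holding the open lock, dial up, about 15 cm above the roof.

- **Front:** I pushed it up to its solid stop. The fingertips pressed with about 41 N at the end, and the later pictures show it flush.
- **Dial:** It started about 150° from the index, so I turned it roughly 157° clockwise because the lock turns along. The close-up shows the pointer clicked in at the index mark.
- **Shackle:** I gripped the lock by its flat sides and pulled it back 37 mm until the force rose to 19 N. The wrist picture shows the toe clear of the body and the shackle fully out.
- **Unhooking:** I moved the lock forward 36 mm, checked that the gap straddled the staple, and lifted straight up with almost no force.

The last pictures show the shackle open and the pointer still at the index. The tin, bottle and loupe are where they were by eye; I did not measure them again.

No check failed. Two position readings disagreed: the network put the staple about 4 mm off my locker estimate, and the first pictures put the knob up to 1 cm apart. I settled both from the close-up wrist pictures.

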